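# Hang a yoke on the clamp bar and pump the ratchet clamp shut

### The arm

A 6-joint arm with a two-finger parallel gripper is mounted at the origin on the work surface. World frame = base frame: x ahead of the robot, y to its left, z up, the work surface at z = 0. Lengths are in mm, angles in rad, forces in N, time in s.
With the tool pointing down it reaches from about 275 to 1000 mm from the base axis. Payload 8.4 kg.
Tool frame: the origin (TCP) lies at the very end of the fingers, on their centre line; the grasp point (between the pads) lies 19 mm behind it; z points along the fingers, y is the line along which they close (so a half turn about z gives the same grasp; the last joint's range is limited). The gripper opens to 85 mm and grips with 20 to 120 N. Pads are 22 mm wide; open, the fingers measure 114 mm over their backs; the gripper's body (76 mm by 85 mm) begins 54 mm behind the grasp point. The pads swing forward as they close: fully open they stand 13 mm farther back than shut.
Start: joints at [-0.002, 0.353, 1.633, -0, 1.155, -0.002], TCP at [625.002, -0, 231.281] pointing down, gripper open.
Joint ranges: [-2.63, 2.63], [-0.92, 2.1], [0.06, 2.66], [-1.3, 4.44], [0, 2.69], [-3.02, 3.02]. Speed limits (rad/s): [2.22, 2.22, 2.79, 3.14, 3.14, 3.14].

### API

Orientations are given as [roll, pitch, yaw] about the fixed x, y, z axes, in that order (R = Rz(yaw) Ry(pitch) Rx(roll)).
In Python, from rig import sensors, grab_frame, camera_params, order gives the robot as it stands. The module is installed in compiled form; this text tells all that it offers.
- The arm moves only by the tool move_arm, never from a script. Its argument "motion" is a list of rows, each a list of 7 numbers: the turn, a rotation vector about the tool's x, y, z in parts of the range, where 1.0 means pi rad, then the shift along the tool's x, y, z in parts of the range, where 1.0 means 0.75 m, then the finger opening in m, from 0 to 0.0854. A call has 1 to 8 rows; each row is the pose to reach, as a shift and turn from the pose commanded when the call began, along the tool's axes at that moment; what a row does not reach only later rows make up. A row lasts 1/8 s, in which the tool goes at most 62.5 mm and 10.7 degrees, less where a joint would pass 70% of its speed; a pose out of reach is approached as far as the arm can. No shift or turn number may pass 1 either way. A call with a gripper value outside its range is refused whole. The fingers move at their own pace and stop on an object; "grip_force" is the grip in N (left out, the last holds). Time passes only in rows, so rows that repeat a pose let the fingers close. It gives the time, the measured TCP pose, the force, the opening and the grip force at its end, in the units of the state.
- sensors.sense(): the state, without advancing time (a new reading comes with each control period).
- grab_frame(name): name is "scene" or "side" or "wrist"; returns (picture, depth): 480x640x3 uint8, red, green, blue; 480x640 float32, mm along the optical axis (not along the pixel's ray), 0 where there is no reading.
- camera_params(name): a dict with "camera_matrix" (3x3 intrinsics, pixels), "world_from_camera" (4x4, takes a point from camera to world coordinates). Camera axes: x right, y down, z forward; pixel columns grow to the right and rows downward; lengths in mm; the calibration is good to about 2 mm. A picture is of the moment at which its call begins: read the wrist's pose just before it. camera_params takes no time and is no camera call; for the wrist camera it gives the pose at the moment of the call.
- order.sign_off(): hands the job in; it is judged then, once.
The state is a dict: "clock": time; "qpos": joint angles; "qvel": joint speeds; "joint_efforts": joint torques, N m; "eef_pos": TCP position; "tcp_rot": TCP orientation; "contact_force": force on the tool from outside, world axes, zero at the start; "wrist_torque": the same for the moment, N m; "opening": opening from 0.0 (shut) to 1.0 (fully open); "grasp_force": force on a finger pad.
Only numpy, scipy, OpenCV 4.12 (cv2) and the standard library are available. Lean on these libraries where they do the work, as an engineer would, in place of code of your own. Each camera call takes 0.05 s, during which the arm holds its last target. There are 200 camera calls.

### The job

Hang the loose aluminium yoke (the U-shaped piece standing on its two legs on the bench) astride the clamp's horizontal guide bar, between the stop and the open jaw: set it down gently, do not drop it, and let go. Then close the jaw on it by pumping the clamp's trigger, pressing on the trigger's crossbar and never pushing the jaw by hand, and finish still holding the trigger squeezed, so that the yoke is gripped firmly against the stop with the jaw's sprung pad pushed back about 7 mm, roughly half its travel; pushing it back 12 mm or more would crush the yoke. Leave everything else on the bench where it is.

Things in the scene. Friction and masses are not known exactly. Their poses are not given: they have to be found in the camera images.
- yoke: Loose aluminium yoke, an upside-down U, 0.13 to 0.21 kg, upright on the bench: 50 mm wide along its y, 24 thick along x, 56 high. A slot 20 mm wide (y), 34 high, open below and at both x sides, leaves legs 15 mm wide and a crown 22 mm thick. Origin: centre of the underside. Grip the crown from above across the 50 mm. Either way round is the same. Upside-down ones in a grey tray are fixed stock.
- clamp: Ratchet clamp bolted to the bench: green base plate 340 x 100 x 14 mm; origin: centre of its underside, z up, x from the handle end (-x) to the stop (+x), all at y = 0. Housing 102 mm high with trigger lugs to 152 mm, x -130 to -35 mm. A hung yoke has its origin at y = 0, z = 49 mm, its x along the clamp's x (either way), its slot ceiling on the guide bar.
- stop_face (a point): Middle of the stop's face towards the jaw, at clamp (125, 0, 85) mm. The stop is a fixed steel block 60 mm wide, 115 mm high, at the +x end of the guide bar.
- bar_top (a point): Point on top of the guide bar 40 mm from the stop, at clamp (85, 0, 83) mm: a good place to hang the yoke. The bar is steel, level, along the clamp's x, 14 mm wide and 18 mm high; beside it nothing stands above the base plate.
- pad_face (a point): Middle of the jaw pad's face towards the stop. The pad is a steel plate 44 mm wide, 8 mm thick, from 54 to 108 mm above the bench, astride the guide bar; it starts 60 to 80 mm from the stop.
- jaw: The jaw: toothed rod (4 mm pitch), carriage plate and the sprung pad in front of it, sliding along the clamp's x (75 mm). Its x in the clamp frame is its travel. 4 N of friction keeps it where it is left.
- pad (a joint): How far the pad is pushed back towards the carriage plate, in m: 0 free (18 mm gap between the two plates), 0.016 fully in. Spring 1.5 N/mm: 7 mm is about 10 N on the yoke, 12 mm is 18 N.
- trigger (a joint): Trigger angle, rad: 0 released, 0.42 squeezed (top towards the handle, clamp -x); springs back when let go. Squeezing drives the jaw 34 mm per rad once the pawl bites (up to 4 mm lost), letting go slips back over the teeth: about 12 mm gained per full stroke. No lock: when it is let go a pressed pad eases to about 4 N.
- roller: Black round crossbar near the trigger's top, 14 mm thick, 44 mm long along the clamp's y; origin at its centre, clamp (-80, 0, 187) mm released, (-100, 0, 187) squeezed, circling 48 mm above the pivot. Push it towards the handle, or close fingers from above over handle and crossbar. It takes 2.5 to 6 N, plus 0.7 of the jaw force and friction.
- handle_back (a point): Middle of the fixed handle's back, clamp (-120, 0, 188) mm. The black upright handle is 12 mm thick (x), 38 wide, top 205 mm up, nothing beside it above 102 mm. From here to the crossbar's front is 47 mm released, 27 squeezed. The handle does not give: to squeeze with the fingers, keep the gripper's centre about 13 mm in front of this point.
- block: a solid aluminium block 24 x 50 x 50 mm (no slot), a bystander; origin at the centre of its underside.
- bushing: steel ring 48 mm across, 30 mm high, a bystander; origin at the centre of its underside.
- collar: stepped steel collar 60 mm across, 35 mm high, a bystander; origin at the centre of its underside.
- spanner: steel wrench lying flat, a bystander, under 20 cm long; origin on its shaft.
- oil: grey plastic bottle 52 mm across, 110 mm high, a bystander; origin at the centre of its underside.
- bolt: bolt standing on its head, 24 mm across, 45 mm high, a bystander; origin at the centre of its underside.
Mind the look-alikes: they are no part of the job. What is shaped like the yoke but blue is not meant.

How it is judged (in metres and radians):
On the way, in this order (a step that is already met when the one before it is completed fails the run):
1. the yoke hangs astride the guide bar between jaw and stop, let go (z of yoke in the frame of clamp between 0.045 and 0.053 m and y of yoke in the frame of clamp between -0.006 and 0.006 m and angle between yoke's own z axis and vertical below 0.12 rad and contact force between each of the arm, the fingers and yoke below 0.3 N and x of yoke in the frame of clamp between 0.05 and 0.116 m and linear speed of yoke below 0.02 m/s), for 0.3 s.
2. the jaw is brought onto the yoke by the trigger (contact force between jaw and yoke above 1 N and contact force between the fingers and roller above 1 N), for 0.1 s.
At the end, for the whole second after the job is handed in: The yoke hangs untouched on the bar (seated within 4 mm, 6 mm sideways, 0.12 rad, still) against the stop; the jaw presses it with 6 to 15 N (pad pushed back about 4 to 10 mm); the fingers hold the trigger crossbar squeezed (over 2 N) and do not touch the jaw (z of yoke in the frame of clamp between 0.045 and 0.053 m and y of yoke in the frame of clamp between -0.006 and 0.006 m and angle between yoke's own z axis and vertical below 0.12 rad and contact force between each of the arm, the fingers and yoke below 0.3 N and x of yoke in the frame of clamp between 0.108 and 0.116 m and linear speed of yoke below 0.02 m/s and contact force between jaw and yoke between 6 and 15 N and contact force between the fingers and roller above 2 N and value of joint trigger above 0.03 rad and contact force between each of the arm, the fingers and jaw below 0.3 N); the arm keeps its last pose, push and grip.
It fails at once if the yoke is crushed: jaw force above 18 N (contact force between jaw and yoke above 18 N).
It fails at once if the robot pushes the jaw by hand (over 3.5 N) (contact force between any of the arm, the fingers and jaw above 3.5 N).
It fails at once if the yoke is dropped or flung (contact force between the fingers and yoke below 0.1 N and linear speed of yoke above 0.5 m/s).
It fails at once if a bystander is moved more than 20 mm (distance of any of block, bushing, collar, spanner, oil, bolt from where it was at the start of the episode above 0.02 m).
It also fails if it takes over 67 s, if anything falls off the work surface, if the arm or the gripper's body presses on something with over 40 N, if the wrist force passes 120 N, or if a joint passes its speed limit or range.

## Working session

There is one attempt and no reset: what is moved stays moved. The work goes in short steps, Python scripts to look and compute and a tool call to move; the robot and the scene stay as the last step left them, time stands still between calls to the robot, and variables do not carry over. Pictures are saved under pics/ and viewed, at most 10 in all, crops included, and the job is handed in when it is done.

Besides the shell and the picture viewer there is one more tool, called after "Request:" by a JSON object that holds its "name" and its "arguments", one argument or row to a line. move_arm: Moves the arm, as the interface text tells. Its arguments: {"type":"object","properties":{"motion":{"type":"array","items":{"type":"array","items":{"type":"number"}}},"grip_force":{"type":"number"}},"required":["motion"]}

```bash
mkdir -p pics; cat > h.py <<'E'
import numpy as np,cv2
from rig import sensors,grab_frame,camera_params,order
def shot(n,f=None):
    p=camera_params(n);im,d=grab_frame(n)
    if f: cv2.imwrite('pics/'+f+'.png',im[:,:,::-1]); np.savez('pics/'+f+'.npz',d=d,im=im,K=p['camera_matrix'],T=p['world_from_camera'])
    return im,d,p
def cloud(f):
    z=np.load('pics/'+f+'.npz');K=z['K'];T=z['T'];d=z['d']
    v,u=np.mgrid[:480,:640]
    P=np.stack([(u-K[0,2])/K[0,0]*d,(v-K[1,2])/K[1,1]*d,d],-1)@T[:3,:3].T+T[:3,3]
    P[d<=0]=np.nan
    return z['im'],P
E
python3 - <<'E'
from h import *
for n in('scene','side'):
    im,d,p=shot(n,n+'0'); print(n,np.round(p['world_from_camera'],2).tolist(),np.round(p['camera_matrix'],1).tolist())
s=sensors.sense();print(s)
E
```

```text
scene [[-0.66, 0.62, -0.42, 961.02], [0.75, 0.55, -0.36, 220.9], [0.01, -0.56, -0.83, 925.66], [0.0, 0.0, 0.0, 1.0]] [[537.3, 0.0, 329.0], [0.0, 537.3, 240.7], [0.0, 0.0, 1.0]]
side [[1.0, -0.01, 0.04, 549.93], [-0.03, -0.66, 0.75, -828.95], [0.02, -0.75, -0.66, 736.43], [0.0, 0.0, 0.0, 1.0]] [[451.6, 0.0, 317.7], [0.0, 451.6, 238.7], [0.0, 0.0, 1.0]]
{'clock': 0.1, 'qpos': array([-2.39042655e-03,  3.53580415e-01,  1.63404488e+00, -8.97570602e-06,
        1.15522803e+00, -2.42649972e-03]), 'qvel': array([-0.00157789, -0.0004969 , -0.00051286, -0.00195055, -0.00073787,
       -0.00050091]), 'joint_efforts': array([ 4.27485766e-04, -6.06356549e+01, -3.42817569e+01, -7.40920814e-05,
        3.91241178e-03, -4.99377973e-05]), 'eef_pos': array([6.24571721e+02, 4.19443700e-03, 2.30642182e+02]), 'tcp_rot': array([-3.14033197e+00,  5.14815498e-06,  1.57083603e+00]), 'contact_force': array([ 0.41437607, -0.97388014,  0.03419406]), 'wrist_torque': array([-0.00023463, -0.03408038, -0.02930948]), 'grasp_force': 0.0, 'opening': 0.9977369717671427}
```

View pics/scene0.png

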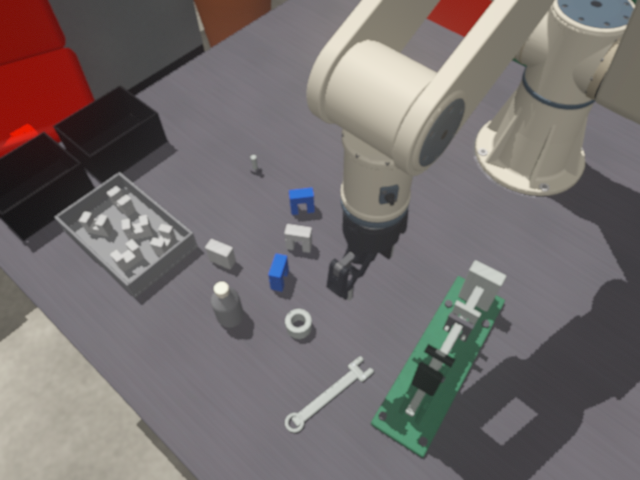

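View pics/side0.png

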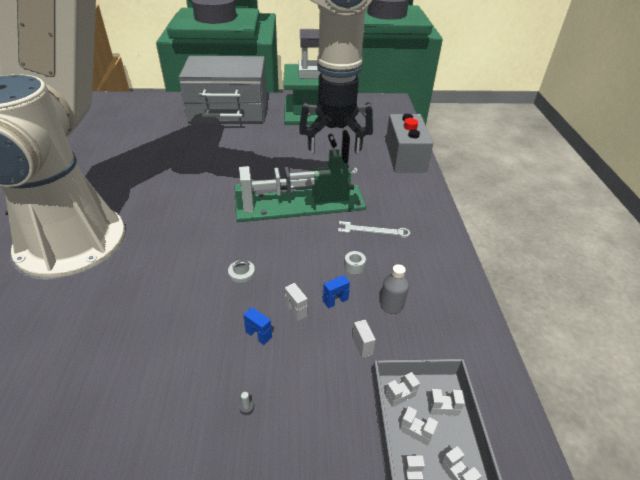

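The scene view shows two uncoloured candidates, at (298,237) and (221,254). In the side view they are at (297,300), which seems to have a slot, and (364,338), which looks solid and so is probably the block. The blue look-alikes are at scene (302,200) and (279,272). The clamp's stop is at side (246,190) and its handle at side (345,150). I'll confirm with a crop and measure.

```bash
python3 - <<'E'
from h import *
a=cv2.imread('pics/side0.png');b=cv2.imread('pics/scene0.png')
A=cv2.resize(a[270:370,235:395],(800,500),interpolation=cv2.INTER_CUBIC)[:, :400+0] if 0 else cv2.resize(a[270:370,240:400],(640,400),interpolation=cv2.INTER_CUBIC)
B=cv2.resize(a[120:225,225:375],(400,280)); C=cv2.resize(b[250:455,360:520],(219,280))
# layout 800x600
o=np.zeros((600,800,3),np.uint8)
o[:300,:480]=cv2.resize(a[270:370,240:400],(480,300),interpolation=cv2.INTER_CUBIC)
o[300:,:430]=cv2.resize(a[120:225,225:375],(430,300),interpolation=cv2.INTER_CUBIC)
o[:,480:]=0; o[0:300,500:740]=cv2.resize(b[180:280,195:275+40][:, :80],(240,300),interpolation=cv2.INTER_CUBIC) if 0 else cv2.resize(b[180:300,200:320],(240,300))
o[300:,450:690]=cv2.resize(b[255:455,360:520],(240,300),interpolation=cv2.INTER_CUBIC)
cv2.imwrite('pics/crop.png',o)
for f,boxes in(('scene0',{'yoke':(215,260,280,318),'block':(235,275,200,242)}),('side0',{'yoke':(280,322,280,312),'block':(315,360,350,380)})):
    im,P=cloud(f)
    for k,(r0,r1,c0,c1) in boxes.items():
        Q=P[r0:r1,c0:c1].reshape(-1,3);I=im[r0:r1,c0:c1].reshape(-1,3).astype(int)
        m=(Q[:,2]>12)&(I.max(1)-I.min(1)<40);Q=Q[m];zt=np.nanpercentile(Q[:,2],95)
        t=Q[Q[:,2]>zt-6];r=cv2.minAreaRect(t[:,:2].astype(np.float32))
        print(f,k,len(t),'ztop',zt.round(1),r)
    # clamp green base
    h=cv2.cvtColor(im,cv2.COLOR_RGB2HSV);m=(h[...,0]>60)&(h[...,0]<90)&(h[...,1]>100)&(P[...,2]>5)&(P[...,2]<22)&(abs(P[...,1])<400)&(P[...,0]<900)
    if f=='side0': m&=(P[...,1]<300)
    n,l,st,_=cv2.connectedComponentsWithStats(m.astype(np.uint8));j=1+st[1:,4].argmax()
    g=P[l==j];print('base',len(g),np.median(g[:,2]),cv2.minAreaRect(g[:,:2].astype(np.float32)))
E
```

```text
scene0 yoke 278 ztop 58.4 ((542.3495483398438, -223.15447998046875), (25.308124542236328, 50.848663330078125), 30.203065872192383)
scene0 block 273 ztop 52.3 ((670.4718017578125, -314.0281066894531), (25.520462036132812, 50.728973388671875), 15.87923526763916)
base 1704 14.865732282239719 ((625.0206298828125, 149.905517578125), (190.75128173828125, 94.82976531982422), 8.136165618896484)
side0 yoke 249 ztop 57.6 ((541.5333862304688, -225.8773193359375), (24.227251052856445, 51.75712966918945), 32.29476547241211)
side0 block 300 ztop 51.4 ((669.1858520507812, -316.65740966796875), (24.150981903076172, 51.6555061340332), 14.854379653930664)
base 2175 14.047714418221744 ((552.0143432617188, 134.49942016601562), (337.3906555175781, 104.59857177734375), 8.528839111328125)
```

View pics/crop.png

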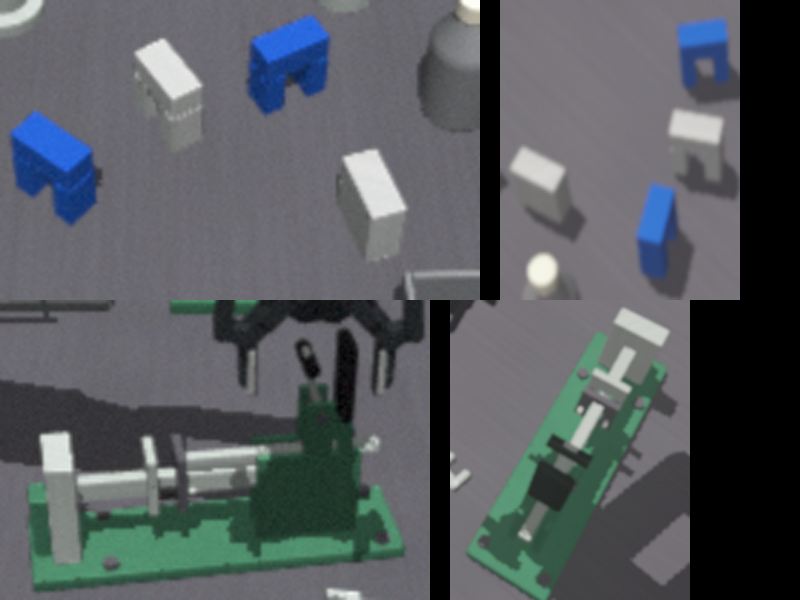

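The crop confirms it: the grey piece at scene (298,237) / side (297,300) has a slot and its top is at about 58 mm, so it is the yoke. The one at scene (221,254) is solid with its top at 52 mm, so it is the block. I'll move over the clamp first to get a closer wrist view, turning the tool into clamp alignment on the way.

The manual's scale: shifts go in shares of 0.75 m and turns go in shares of pi rad. Converting my numbers, 0.127 m / 0.75 = 0.1693, -0.07 m / 0.75 = -0.0933, 0.178 rad / 3.1416 = 0.0567.

Request:
{"name": "move_arm", "arguments": {
  "motion": [
    [0,0,0.0567,0.0213,-0.0213,-0.0133,0.085],
    [0,0,0.1133,0.0427,-0.0427,-0.0267,0.085],
    [0,0,0.1697,0.064,-0.064,-0.04,0.085],
    [0,0,0.2263,0.0853,-0.0853,-0.0533,0.085],
    [0,0,0.283,0.1067,-0.1067,-0.0667,0.085],
    [0,0,0.3396,0.128,-0.128,-0.08,0.085],
    [0,0,0.396,0.1493,-0.1493,-0.0933,0.085],
    [0,0,0.4526,0.1693,-0.1667,-0.1067,0.085]
  ]
}}

```text
clock: 1.1
eef_pos: [499.1, 127.4, 311.3]
tcp_rot: [3.142, 0.001, 0.143]
contact_force: [0.7, -0.2, -0.3]
opening: 0.995
grasp_force: 0.0
```

```bash
python3 - <<'E'
from h import *
s=sensors.sense();print(s['clock'],s['eef_pos'],s['tcp_rot'],s['qpos'].round(2))
im,d,p=shot('wrist','w1');print(np.round(p['world_from_camera'],2).tolist())
shot('scene','scene1')
E
```

```text
1.1 [499.1003183  127.42654701 311.29174114] [3.14152205e+00 7.52100851e-04 1.43032586e-01] [0.25 0.11 1.77 0.   1.27 1.67]
[[0.14, -0.95, -0.26, 564.52], [-0.99, -0.14, -0.04, 136.27], [0.0, 0.27, -0.96, 453.32], [0.0, 0.0, 0.0, 1.0]]
```

View pics/w1.png

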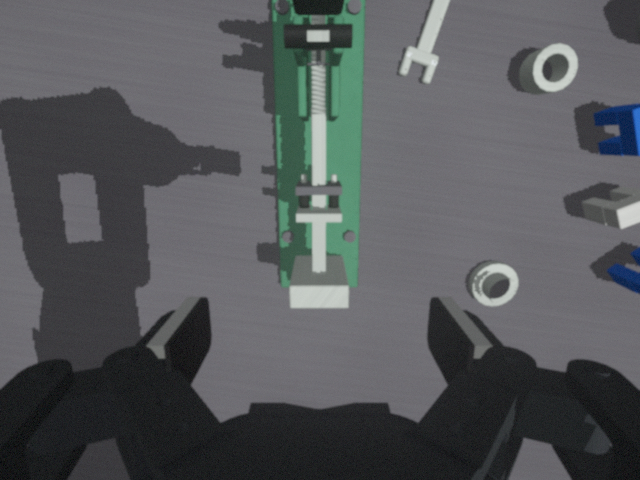

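The wrist view, which has the clamp centred, shows the stop top at (319,297), the bar at x=319, the pad at (319,215) and the crossbar at (318,37). I'll measure these from the depth.

```bash
python3 - <<'E'
from h import *
for f in('w1','side0','scene1'):
    im,P=cloud(f); print(f)
    # rough clamp frame
    a=np.deg2rad(188.4);c,s=np.cos(a),np.sin(a);o=np.array([552,134.5])
    D=P[...,:2]-o; X=D[...,0]*c+D[...,1]*s; Y=-D[...,0]*s+D[...,1]*c; Z=P[...,2]
    def rep(n,m):
        if m.sum()<10: print(n,m.sum());return
        x,y,z=X[m],Y[m],Z[m]; q=lambda v:np.percentile(v,[2,50,98]).round(1)
        print(n,m.sum(),q(x),q(y),q(z))
    near=abs(Y)<60
    rep('stoptop',near&(X>110)&(X<180)&(Z>108)&(Z<125))
    b=near&(X>90)&(X<120)&(Z>76)&(Z<90);rep('bar',b)
    b=near&(X>-20)&(X<40)&(Z>76)&(Z<90);rep('bar/rod far',b)
    rep('pad',near&(X>40)&(X<70)&(Z>100)&(Z<114))
    rep('pad wide',near&(X>20)&(X<90)&(Z>95)&(Z<114))
    rep('roller',near&(X>-98)&(X<-60)&(Z>175)&(Z<200))
    rep('handletop',near&(X>-135)&(X<-100)&(Z>196)&(Z<212))
    h=cv2.cvtColor(im,cv2.COLOR_RGB2HSV);m=near&(h[...,0]>60)&(h[...,0]<90)&(h[...,1]>100)&(Z>8)&(Z<20)
    g=P[m];print('base',m.sum(),np.median(g[:,2]).round(1),cv2.minAreaRect(g[:,:2].astype(np.float32)))
    if f=='w1':
        # edge slope from base: per X bin limits
        for x0 in range(-20,160,30):
            k=m&(X>x0)&(X<x0+30); print(x0,k.sum(),np.percentile(Y[k],[1,99]).round(1) if k.sum() else '')
# yoke again, in scene1
im,P=cloud('scene1')
m=(np.hypot(P[...,0]-542,P[...,1]+224)<45)&(P[...,2]>50)&(np.ptp(im.astype(int),axis=2)<40)
print('yoke',m.sum(),np.median(P[m][:,2]),cv2.minAreaRect(P[m][:,:2].astype(np.float32)))
E
```

```text
w1
stoptop 1478 [125.8 136.7 150. ] [-29.7  -1.5  27.5] [109.2 114.1 115.6]
bar 349 [ 90.7 104.9 119.4] [-7.9 -1.4  4.9] [80.9 82.4 83.7]
bar/rod far 102 [-18.6   4.3  28.8] [-20.1  -7.6  18. ] [80.5 82.6 85.3]
pad 450 [54.5 58.1 62.6] [-22.2  -1.1  20. ] [101.4 107.2 108.9]
pad wide 1075 [21.4 36.3 62.5] [-21.9  -1.   19.9] [ 96.8 107.1 108.9]
roller 1637 [-84.4 -77.2 -71.9] [-21.8  -0.8  20.3] [186.8 192.3 195.2]
handletop 0
base 3383 13.3 ((546.947509765625, 134.42529296875), (322.0099792480469, 97.1799545288086), 8.219704627990723)
-20 399 [-48.5  46.8]
10 260 [-47.9  46.4]
40 132 [-48.6  46.8]
70 208 [-48.4  46.6]
100 77 [-48.2  45. ]
130 9 [-46.7  45.5]
side0
stoptop 163 [126.4 138.2 150.3] [-28.5   5.8  29.4] [108.9 114.8 117.2]
bar 68 [ 91.1 104.8 119.5] [-9.4  2.8  7.7] [76.5 82.1 85.2]
bar/rod far 123 [-17.8  10.6  38.7] [-10.8   3.9  21.9] [76.3 82.2 88. ]
pad 46 [54.9 59.2 62.7] [-21.8   4.6  22.9] [100.8 107.8 110.8]
pad wide 117 [21.3 36.7 62.7] [-22.    4.9  23. ] [ 96.1 106.9 110.8]
roller 79 [-85.  -77.2 -71.9] [-21.4   6.8  21.4] [181.  192.3 195.6]
handletop 55 [-1
[... 208 characters left out ...]
 149. ] [-31.3  -3.3  25.8] [109.1 115.6 118.8]
bar 117 [ 90.8 105.6 119.2] [-9.5 -2.6  4.2] [80.5 83.8 87. ]
bar/rod far 107 [-13.5  27.5  29.3] [-23.3  -8.7  18.3] [76.3 83.6 89.7]
pad 183 [52.4 55.6 62. ] [-23.6  -2.7  18.6] [100.3 108.2 111.3]
pad wide 463 [22.2 35.  61.2] [-23.6  -2.7  18.6] [ 95.7 107.2 111.3]
roller 335 [-87.1 -83.  -74.7] [-23.3  -2.7  18.7] [176.5 193.2 197. ]
handletop 261 [-120.3 -116.3 -109.5] [-20.1  -2.6  15.3] [196.6 204.6 207.7]
base 2800 14.8 ((553.1732788085938, 138.83509826660156), (336.3350830078125, 95.20123291015625), 8.324247360229492)
yoke 298 56.06177003708433 ((541.625, -223.53863525390625), (26.65199089050293, 50.0812873840332), 31.617372512817383)
```

Clamp fit from the three views: origin about (552, 135.7), yaw about 188.3°, stop top at z≈115, bar top at 82.5, pad face about 62 mm from the stop. Sizes and heights agree with the text. The yoke is at about (541.8, −225), with its x axis at 31°. I'll go above it.

In the tool's units: 0.355 m / 0.75 = 0.4733, 0.311 m / 0.75 = 0.4147, -0.4 rad / 3.1416 = -0.1273.

Request:
{"name": "move_arm", "arguments": {
  "motion": [
    [0,0,-0.0159,-0.0013,0.0587,0.02,0.085],
    [0,0,-0.0318,-0.0027,0.1187,0.04,0.085],
    [0,0,-0.0477,-0.004,0.1773,0.06,0.085],
    [0,0,-0.0637,-0.0053,0.2373,0.08,0.085],
    [0,0,-0.0796,-0.0067,0.296,0.1,0.085],
    [0,0,-0.0955,-0.008,0.3547,0.12,0.085],
    [0,0,-0.1114,-0.0093,0.4147,0.1413,0.085],
    [0,0,-0.1273,-0.0107,0.4733,0.1613,0.085]
  ]
}}

```text
clock: 2.2
eef_pos: [544.5, -227.4, 189.0]
tcp_rot: [-3.141, 0.001, 0.554]
contact_force: [0.6, 0.7, 0.7]
opening: 0.994
grasp_force: 0.0
```

```bash
python3 - <<'E'
from h import *
s=sensors.sense();print(s['clock'],s['eef_pos'],s['tcp_rot'],s['contact_force'])
shot('wrist','w2')
im,P=cloud('w2')
m=(np.hypot(P[...,0]-542,P[...,1]+225)<45)&(P[...,2]>50)&(P[...,2]<64)&(np.ptp(im.astype(int),axis=2)<40)
n,l,st,_=cv2.connectedComponentsWithStats(m.astype(np.uint8));m=l==1+st[1:,4].argmax()
v,u=np.nonzero(m);print('yoke px',u.min(),u.max(),v.min(),v.max(),m.sum(),np.median(P[m][:,2]))
Q=P[m][:,:2].astype(np.float32)
r=cv2.minAreaRect(Q);print(r,Q.mean(0))
q=(Q-r[0]);
for a in (np.deg2rad(31.2),):
    e=np.array([np.cos(a),np.sin(a)]);f=np.array([-e[1],e[0]])
    for w in(e,f):
        t=Q@w; lo,hi=np.percentile(t,[2,98]);print(hi-lo,(hi+lo)/2)
E
```

```text
2.2 [ 544.47677828 -227.394782    189.04240755] [-3.14123539e+00  5.11916902e-04  5.54216701e-01] [0.62366746 0.74147228 0.71067472]
yoke px 283 346 215 245 1964 55.274060214147994
((541.169921875, -225.40280151367188), (24.036291122436523, 49.49613571166992), 31.278127670288086) [ 541.55115 -225.08113]
23.062442306139133 346.17437966449074
47.37778481162917 -473.1620105952153
```

The wrist agrees: yoke at (541.3, −225.3), yaw 31.3°, top at 55–56 mm. The fingers straddle free bench, so I'll descend.

In the tool's units: 0.165 m / 0.75 = 0.22, 0.155 m / 0.75 = 0.2067.

Request:
{"name": "move_arm", "arguments": {
  "motion": [
    [0,0,0,-0.004,-0.0027,0.0533,0.085],
    [0,0,0,-0.004,-0.0027,0.1067,0.085],
    [0,0,0,-0.004,-0.0027,0.1533,0.085],
    [0,0,0,-0.004,-0.0027,0.1867,0.085],
    [0,0,0,-0.004,-0.0027,0.2067,0.085],
    [0,0,0,-0.004,-0.0027,0.22,0.085],
    [0,0,0,-0.004,-0.0027,0.22,0.085],
    [0,0,0,-0.004,-0.0027,0.22,0.085]
  ],
  "grip_force": 40
}}

```text
clock: 3.25
eef_pos: [541.7, -225.4, 26.1]
tcp_rot: [3.141, -0.001, 0.549]
contact_force: [0.1, 0.0, -0.4]
opening: 0.995
grasp_force: 0.0
```

Request:
{"name": "move_arm", "arguments": {
  "motion": [
    [0,0,0,0,0,0,0.04],
    [0,0,0,0,0,0,0.04],
    [0,0,0,0,0,0,0.04],
    [0,0,0,0,0,0,0.04],
    [0,0,0,0,0,0,0.04],
    [0,0,0,0,0,0,0.04]
  ],
  "grip_force": 40
}}

```text
clock: 4.0
eef_pos: [541.5, -225.3, 26.0]
tcp_rot: [3.141, -0.001, 0.549]
contact_force: [-0.5, -0.1, 6.1]
opening: 0.578
grasp_force: 41.9
```

Gripped, at an opening of 49.4 mm. I'll lift and carry it over the bar, keeping well above the stop.

In the tool's units: -0.339 m / 0.75 = -0.452, -0.15 m / 0.75 = -0.2, 0.404 rad / 3.1416 = 0.1286.

Request:
{"name": "move_arm", "arguments": {
  "motion": [
    [0,0,0,0,0,-0.0533,0.04],
    [0,0,0,0,0,-0.1333,0.04],
    [0,0,0.0223,0.0253,-0.0747,-0.2,0.04],
    [0,0,0.0446,0.0507,-0.1507,-0.2,0.04],
    [0,0,0.0668,0.0747,-0.2253,-0.2,0.04],
    [0,0,0.0891,0.1,-0.3013,-0.2,0.04],
    [0,0,0.1082,0.1253,-0.376,-0.2,0.04],
    [0,0,0.1286,0.1507,-0.452,-0.2,0.04]
  ]
}}

```text
clock: 5.0
eef_pos: [459.8, 124.9, 175.4]
tcp_rot: [-3.142, -0.0, 0.143]
contact_force: [0.7, -0.2, -2.1]
opening: 0.574
grasp_force: 42.4
```

Request:
{"name": "move_arm", "arguments": {
  "motion": [
    [0,0,0,0,0,0,0.04],
    [0,0,0,0,0,0,0.04]
  ]
}}

```text
clock: 5.25
eef_pos: [460.5, 123.1, 175.2]
tcp_rot: [3.141, 0.0, 0.147]
contact_force: [0.6, 0.0, -1.1]
opening: 0.575
grasp_force: 42.6
```

```bash
python3 - <<'E'
from h import *
s=sensors.sense();print(s['clock'],s['eef_pos'],s['tcp_rot'],s['contact_force'],s['grasp_force'],s['opening'])
shot('wrist','w3');shot('side','side3');
a=cv2.imread('pics/w3.png');b=cv2.imread('pics/side3.png')
o=np.zeros((480,800,3),np.uint8);o[:,:480]=cv2.resize(a,(640,480))[:,80:560];o[:300,480:]=cv2.resize(b[110:230,225:353],(320,300))
cv2.imwrite('pics/m3.png',o)
E
```

```text
5.25 [460.4637861 123.102879  175.2188842] [3.14124138e+00 1.89159000e-04 1.46655014e-01] [ 0.61512894  0.03009084 -1.05248536] 42.58774308487773 0.5752073132659811
```

View pics/m3.png

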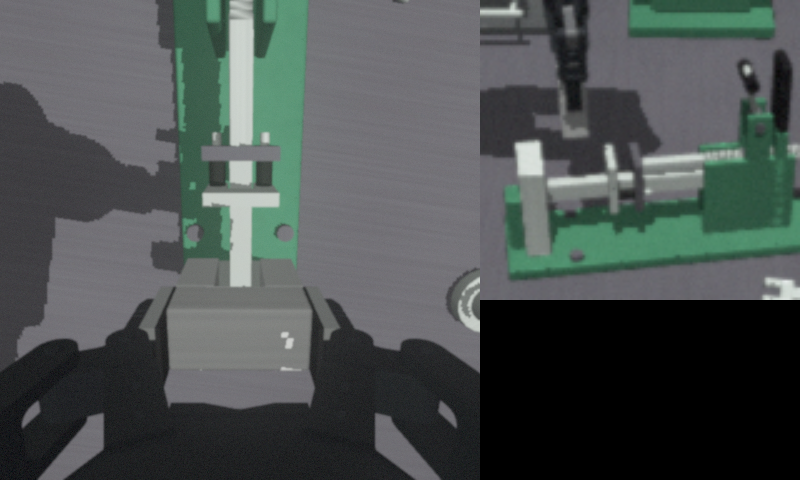

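The yoke is held level above the bar. In the wrist view it spans columns 167–310 and the bar sits at column 241, so it looks centred. I'll check the lateral fit numerically.

```bash
python3 - <<'E'
from h import *
im,P=cloud('w3')
t=np.array([460.5,123.1]);y=.1467
D=P[...,:2]-t;a=D[...,0]*np.cos(y)+D[...,1]*np.sin(y);b=D[...,0]*np.sin(y)-D[...,1]*np.cos(y);Z=P[...,2]
g=np.ptp(im.astype(int),axis=2)<30
m=g&(Z>195)&(Z<212)&(abs(b)<24)&(a>-20)&(a<30)
print('crown',m.sum(),np.percentile(a[m],[2,98]).round(1),np.percentile(Z[m],[5,50,95]).round(1))
m=g&(Z>170)&(Z<204)&(abs(b)<40)&(a>5)&(a<20);print('front',m.sum(),np.percentile(b[m],[1,99]) if m.sum() else '')
# mid row of yoke front face lateral extents by image column
r=330;print('row',[(u,b[r,u].round(1),a[r,u].round(1),Z[r,u].round(1)) for u in (240,246,250,320,380,388,392)])
for lo,hi in((15,30),(30,45),(60,90),(90,130)):
    m=(abs(Z-83)<4)&(a>lo)&(a<hi)&(abs(b)<30)&(im[...,0]>130)
    if m.sum():
        print('bar',lo,m.sum(),np.percentile(b[m],[2,98]).round(1),np.median(Z[m]).round(1))
m=(Z>103)&(Z<111)&(a>10)&(a<60)&(abs(b)<30);print('pad',np.percentile(a[m],[50,98]).round(1), np.percentile(b[m],[2,98]).round(1))
m=(Z>108)&(Z<119)&(a<0)&(abs(b)<40);print('stop',m.sum(), np.percentile(a[m],[98]) if m.sum() else '')
E
```

```text
crown 9965 [-11.6  11.5] [198.2 204.5 205.5]
front 5923 [-36.85326104  37.63556403]
row [(240, np.float64(-24.2), np.float64(8.7), np.float64(214.1)), (246, np.float64(-24.4), np.float64(3.6), np.float64(204.9)), (250, np.float64(-23.1), np.float64(3.4), np.float64(204.6)), (320, np.float64(0.9), np.float64(3.4), np.float64(204.7)), (380, np.float64(21.4), np.float64(3.3), np.float64(204.5)), (388, np.float64(24.2), np.float64(3.1), np.float64(204.1)), (392, np.float64(25.0), np.float64(4.5), np.float64(206.7))]
bar 15 296 [-5.2  7.8] 82.4
bar 30 217 [-5.5  7.6] 82.3
bar 60 66 [-5.4  8.1] 82.7
bar 90 129 [-5.3  8.4] 82.5
pad [36.2 59.7] [-20.   22.5]
stop 0
```

The bar is about 1 mm to the tool's +y side and the yaw is aligned. The slot leaves 3 mm of clearance per side. I'll descend, correcting by 1 mm.

In the tool's units: 0.096 m / 0.75 = 0.128, 0.001 m / 0.75 = 0.0013.

Request:
{"name": "move_arm", "arguments": {
  "motion": [
    [0,0,0,0,0.0013,0.0267,0.04],
    [0,0,0,0,0.0013,0.0533,0.04],
    [0,0,0,0,0.0013,0.0733,0.04],
    [0,0,0,0,0.0013,0.0907,0.04],
    [0,0,0,0,0.0013,0.1067,0.04],
    [0,0,0,0,0.0013,0.12,0.04],
    [0,0,0,0,0.0013,0.1253,0.04],
    [0,0,0,0,0.0013,0.128,0.04]
  ]
}}

```text
clock: 6.35
eef_pos: [460.9, 122.1, 79.2]
tcp_rot: [3.142, 0.0, 0.145]
contact_force: [-0.5, 0.4, -1.5]
opening: 0.583
grasp_force: 42.6
```

In the tool's units: 0.002 m / 0.75 = 0.0027, 0.001 m / 0.75 = 0.0013.

Request:
{"name": "move_arm", "arguments": {
  "motion": [
    [0,0,0,0,0,0.0013,0.04],
    [0,0,0,0,0,0.0013,0.04],
    [0,0,0,0,0,0.0027,0.04],
    [0,0,0,0,0,0.0027,0.04]
  ]
}}

```text
clock: 6.85
eef_pos: [460.9, 122.0, 77.3]
tcp_rot: [3.142, -0.0, 0.145]
contact_force: [0.6, -0.2, -2.1]
opening: 0.581
grasp_force: 42.6
```

In the tool's units: 0.0015 m / 0.75 = 0.002, 0.001 m / 0.75 = 0.0013.

Request:
{"name": "move_arm", "arguments": {
  "motion": [
    [0,0,0,0,0,0.0007,0.04],
    [0,0,0,0,0,0.0013,0.04],
    [0,0,0,0,0,0.002,0.04],
    [0,0,0,0,0,0.002,0.04]
  ]
}}

```text
clock: 7.35
eef_pos: [460.8, 122.0, 75.8]
tcp_rot: [3.142, 0.0, 0.145]
contact_force: [0.2, 0.3, -0.8]
opening: 0.578
grasp_force: 42.6
```

In the tool's units: 0.0005 m / 0.75 = 0.0007.

Request:
{"name": "move_arm", "arguments": {
  "motion": [
    [0,0,0,0,0,0.0007,0.04],
    [0,0,0,0,0,0.0007,0.04]
  ]
}}

```text
clock: 7.6
eef_pos: [460.8, 122.0, 75.2]
tcp_rot: [3.142, 0.0, 0.145]
contact_force: [0.2, -0.8, -1.2]
opening: 0.581
grasp_force: 42.6
```

Request:
{"name": "move_arm", "arguments": {
  "motion": [
    [0,0,0,0,0,0.0007,0.04],
    [0,0,0,0,0,0.0007,0.04]
  ]
}}

```text
clock: 7.85
eef_pos: [460.9, 122.1, 74.9]
tcp_rot: [-3.142, -0.0, 0.145]
contact_force: [-2.1, -0.8, 2.4]
opening: 0.58
grasp_force: 43.0
```

In the tool's units: 0.0005 m / 0.75 = 0.0007.

Request:
{"name": "move_arm", "arguments": {
  "motion": [
    [0,0,0,0,0,0.0007,0.04],
    [0,0,0,0,0,0.0007,0.04]
  ]
}}

```text
clock: 8.1
eef_pos: [460.9, 122.1, 74.9]
tcp_rot: [-3.142, -0.0, 0.145]
contact_force: [-2.5, -0.9, 11.0]
opening: 0.579
grasp_force: 44.2
```

The yoke is seated: the upward force rose at z=74.9. I'll relax 0.5 mm and open.

In the tool's units: -0.0005 m / 0.75 = -0.0007.

Request:
{"name": "move_arm", "arguments": {
  "motion": [
    [0,0,0,0,0,-0.0007,0.04],
    [0,0,0,0,0,-0.0007,0.052],
    [0,0,0,0,0,-0.0007,0.058],
    [0,0,0,0,0,-0.0007,0.066],
    [0,0,0,0,0,-0.0007,0.075],
    [0,0,0,0,0,-0.0007,0.085],
    [0,0,0,0,0,-0.0007,0.085],
    [0,0,0,0,0,-0.0007,0.085]
  ]
}}

```text
clock: 9.1
eef_pos: [460.8, 122.1, 74.8]
tcp_rot: [3.142, -0.0, 0.145]
contact_force: [-0.1, 0.6, 0.5]
opening: 1.0
grasp_force: 0.0
```

In the tool's units: -0.14 m / 0.75 = -0.1867, -0.13 m / 0.75 = -0.1733.

Request:
{"name": "move_arm", "arguments": {
  "motion": [
    [0,0,0,0,0,-0.0067,0.085],
    [0,0,0,0,0,-0.0267,0.085],
    [0,0,0,0,0,-0.0533,0.085],
    [0,0,0,0,0,-0.0867,0.085],
    [0,0,0,0,0,-0.12,0.085],
    [0,0,0,0,0,-0.1467,0.085],
    [0,0,0,0,0,-0.1733,0.085],
    [0,0,0,0,0,-0.1867,0.085]
  ]
}}

```text
clock: 10.1
eef_pos: [461.4, 122.2, 216.8]
tcp_rot: [-3.141, -0.002, 0.145]
contact_force: [0.7, -0.3, -0.2]
opening: 0.999
grasp_force: 0.0
```

```bash
python3 - <<'E'
from h import *
s=sensors.sense();print(s['clock'],s['eef_pos'],s['tcp_rot'],s['contact_force'],s['grasp_force'],s['opening'])
shot('side','side4');shot('wrist','w4')
t=s['eef_pos'][:2];y=s['tcp_rot'][2]
for f in('w4','side4'):
    im,P=cloud(f)
    D=P[...,:2]-[552,135.7];q=np.deg2rad(188.3);X=D@[np.cos(q),np.sin(q)];Y=D@[-np.sin(q),np.cos(q)];Z=P[...,2]
    g=np.ptp(im.astype(int),axis=2)<40
    for n,m in(('crown',(Z>100)&(Z<110)&(X>72)&(X<118)),('pad',(Z>103)&(Z<111)&(X>48)&(X<70)),('stop',(Z>110)&(Z<119)&(X>118)&(X<160)),('roller',(Z>180)&(Z<197)&(X>-100)&(X<-60))):
        m&=(abs(Y)<40)&(g|(n=='roller'));print(f,n,m.sum(),*[np.percentile(v[m],[2,50,98]).round(1) for v in (X,Y,Z)] if m.sum()>5 else '')
a=cv2.imread('pics/side4.png');cv2.imwrite('pics/m4.png',cv2.resize(a[110:230,215:375],(640,480)))
E
```

```text
10.1 [461.35148167 122.17284036 216.75382872] [-3.14132978e+00 -2.45841877e-03  1.44763707e-01] [ 0.66098981 -0.28189915 -0.16125397] 0.0 0.9993506345862789
w4 crown 2256 [ 80.8  91.9 104.1] [-23.1   0.8  24.4] [102.3 104.3 105.7]
w4 pad 778 [55.  58.7 62.7] [-20.5   0.8  21.6] [105.7 107.4 108.7]
w4 stop 2681 [126.3 137.5 150.4] [-28.2   0.   28.9] [111.2 114.2 115.5]
w4 roller 0
side4 crown 126 [ 81.5  92.5 104.4] [-23.6   5.7  27. ] [100.7 105.  108. ]
side4 pad 38 [55.1 59.7 63. ] [-20.6   3.   22.8] [103.1 107.9 109.9]
side4 stop 151 [126.8 138.2 150.5] [-28.1   5.4  31.1] [111.  115.2 117.6]
side4 roller 79 [-84.1 -77.2 -71.7] [-22.1   9.5  23.6] [182.  192.2 196.1]
```

View pics/m4.png

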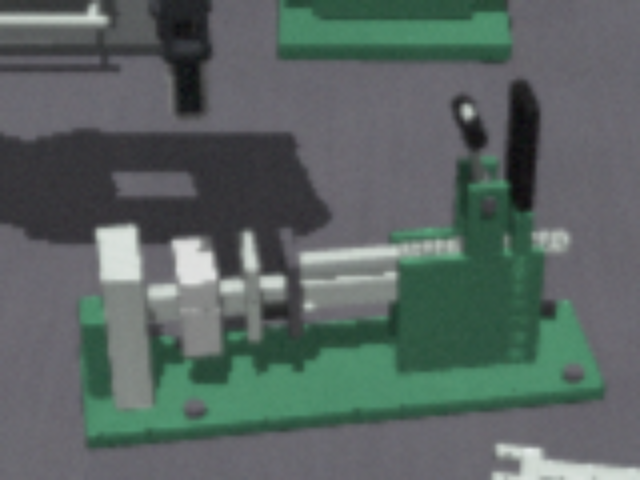

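The yoke hangs level: crown top at z≈105, centred in y, at clamp x≈91. In the image, stop, yoke and pad stand in order at x≈120, 195 and 250. Next I'll shut the fingers and go in front of the crossbar. Tool +x points along clamp −x, which is the squeeze direction.

In the tool's units: 0.135 m / 0.75 = 0.18, 0.105 m / 0.75 = 0.14.

Request:
{"name": "move_arm", "arguments": {
  "motion": [
    [0,0,0,0.0467,0,0,0.0],
    [0,0,0,0.0933,0,0,0.0],
    [0,0,0,0.14,0,0,0.0],
    [0,0,0,0.18,0,0,0.0],
    [0,0,0,0.18,0,0.0267,0.0],
    [0,0,0,0.18,0,0.0493,0.0],
    [0,0,0,0.18,0,0.0493,0.0],
    [0,0,0,0.18,0,0.0493,0.0]
  ]
}}

```text
clock: 11.2
eef_pos: [594.3, 141.6, 178.1]
tcp_rot: [-3.142, -0.0, 0.145]
contact_force: [0.6, -1.7, 0.0]
opening: -0.0
grasp_force: 0.0
```

In the tool's units: 0.012 m / 0.75 = 0.016, 0.008 m / 0.75 = 0.0107.

Request:
{"name": "move_arm", "arguments": {
  "motion": [
    [0,0,0,0.0053,0,0,0.0],
    [0,0,0,0.0107,0,0,0.0],
    [0,0,0,0.016,0,0,0.0],
    [0,0,0,0.016,0,0,0.0]
  ]
}}

```text
clock: 11.7
eef_pos: [606.7, 143.3, 177.9]
tcp_rot: [-3.142, -0.0, 0.145]
contact_force: [0.2, 0.1, -0.2]
opening: 0.004
grasp_force: 0.0
```

In the tool's units: 0.009 m / 0.75 = 0.012, 0.006 m / 0.75 = 0.008.

Request:
{"name": "move_arm", "arguments": {
  "motion": [
    [0,0,0,0.004,0,0,0.0],
    [0,0,0,0.008,0,0,0.0],
    [0,0,0,0.012,0,0,0.0],
    [0,0,0,0.012,0,0,0.0]
  ]
}}

```text
clock: 12.2
eef_pos: [614.6, 144.5, 177.4]
tcp_rot: [3.142, 0.002, 0.145]
contact_force: [-4.1, 0.4, 1.0]
opening: 0.003
grasp_force: 1.6
```

Contact came at x≈613 with about 4 N. First full stroke.

In the tool's units: 0.017 m / 0.75 = 0.0227, 0.015 m / 0.75 = 0.02.

Request:
{"name": "move_arm", "arguments": {
  "motion": [
    [0,0,0,0.0053,0,0,0.0],
    [0,0,0,0.0107,0,0,0.0],
    [0,0,0,0.016,0,0,0.0],
    [0,0,0,0.02,0,0,0.0],
    [0,0,0,0.0227,0,0,0.0],
    [0,0,0,0.0227,0,0,0.0]
  ]
}}

```text
clock: 12.95
eef_pos: [630.3, 146.8, 176.9]
tcp_rot: [3.141, 0.004, 0.145]
contact_force: [-7.1, -0.9, -0.1]
opening: 0.004
grasp_force: 3.3
```

```bash
cat > m.py <<'E'
from h import *
import sys
def meas(f):
    shot('side',f)
    im,P=cloud(f)
    D=P[...,:2]-[552,135.7];q=np.deg2rad(188.3);X=D@[np.cos(q),np.sin(q)];Y=D@[-np.sin(q),np.cos(q)];Z=P[...,2]
    b=(abs(Y)<35)&(Z>92)&(Z<112)&(X>40)&(X<124)
    h,_=np.histogram(X[b],np.arange(40,126,2));print('hist',dict((40+2*i,int(n)) for i,n in enumerate(h) if n))
    m=(Z>110)&(Z<119)&(X>118)&(X<160)&(abs(Y)<35);print('stop',np.percentile(X[m],[2,98]).round(1))
    m=(Z>180)&(Z<197)&(X>-112)&(X<-60)&(abs(Y)<30);print('roller',m.sum(),np.percentile(X[m],[2,50,98]).round(1) if m.sum() else '')
s=sensors.sense();print(s['clock'],s['eef_pos'],s['contact_force'])
meas(sys.argv[1])
E
python3 m.py s5
```

```text
12.95 [630.3144641  146.76796762 176.87588368] [-7.09717055 -0.90322709 -0.06431142]
hist {40: 13, 42: 13, 44: 14, 46: 15, 48: 6, 66: 13, 68: 9, 70: 12, 72: 15, 74: 4, 80: 6, 82: 12, 84: 15, 86: 11, 88: 12, 90: 12, 92: 13, 94: 12, 96: 12, 98: 12, 100: 13, 102: 13, 104: 7}
stop [126.9 150.5]
roller 146 [-110.2  -93.4  -67.5]
```

The stroke gained about 12 mm: pad face at about 74.5, yoke near edge at 81, stop at 126.9. Next, release and stroke again.

In the tool's units: -0.022 m / 0.75 = -0.0293, -0.016 m / 0.75 = -0.0213.

Request:
{"name": "move_arm", "arguments": {
  "motion": [
    [0,0,0,-0.0107,0,0,0.0],
    [0,0,0,-0.0213,0,0,0.0],
    [0,0,0,-0.0293,0,0,0.0],
    [0,0,0,-0.0293,0,0,0.0],
    [0,0,0,-0.0213,0,0,0.0],
    [0,0,0,-0.0147,0,0,0.0],
    [0,0,0,-0.008,0,0,0.0],
    [0,0,0,-0.0027,0,0,0.0]
  ]
}}

```text
clock: 14.0
eef_pos: [628.4, 146.5, 176.8]
tcp_rot: [3.141, 0.005, 0.145]
contact_force: [-7.7, -1.9, 0.3]
opening: -0.0
grasp_force: 4.1
```

In the tool's units: 0.002 m / 0.75 = 0.0027.

Request:
{"name": "move_arm", "arguments": {
  "motion": [
    [0,0,0,0.0027,0,0,0.0],
    [0,0,0,0.0027,0,0,0.0]
  ]
}}

```text
clock: 14.25
eef_pos: [630.4, 146.8, 176.6]
tcp_rot: [3.141, 0.005, 0.145]
contact_force: [-7.5, -0.3, 0.2]
opening: 0.001
grasp_force: 3.6
```

```bash
python3 m.py s6
```

```text
14.25 [630.3784256  146.78004639 176.62395244] [-7.47913095 -0.29231239  0.1658915 ]
hist {40: 4, 42: 5, 44: 2, 46: 5, 48: 2, 50: 1, 52: 13, 54: 15, 56: 11, 58: 14, 60: 3, 76: 5, 78: 12, 80: 12, 82: 12, 84: 14, 86: 11, 88: 13, 90: 11, 92: 13, 94: 13, 96: 12, 98: 12, 100: 11, 102: 11, 104: 14, 106: 12, 108: 13}
stop [126.8 150.6]
roller 153 [-109.7  -93.   -67.6]
```

The pad now touches the yoke and has carried it to 109.8, leaving about 17 mm to the stop. Stroke 3.

In the tool's units: -0.022 m / 0.75 = -0.0293, -0.002 m / 0.75 = -0.0027.

Request:
{"name": "move_arm", "arguments": {
  "motion": [
    [0,0,0,-0.0107,0,0,0.0],
    [0,0,0,-0.0213,0,0,0.0],
    [0,0,0,-0.0293,0,0,0.0],
    [0,0,0,-0.0293,0,0,0.0],
    [0,0,0,-0.0213,0,0,0.0],
    [0,0,0,-0.0147,0,0,0.0],
    [0,0,0,-0.008,0,0,0.0],
    [0,0,0,-0.0027,0,0,0.0]
  ]
}}

```text
clock: 15.3
eef_pos: [628.3, 146.5, 176.8]
tcp_rot: [3.142, 0.005, 0.145]
contact_force: [-8.0, -0.3, -0.5]
opening: 0.002
grasp_force: 4.2
```

In the tool's units: 0.003 m / 0.75 = 0.004, 0.002 m / 0.75 = 0.0027.

Request:
{"name": "move_arm", "arguments": {
  "motion": [
    [0,0,0,0.0027,0,0,0.0],
    [0,0,0,0.004,0,0,0.0],
    [0,0,0,0.004,0,0,0.0]
  ]
}}

```text
clock: 15.68
eef_pos: [631.2, 146.9, 176.6]
tcp_rot: [3.142, 0.005, 0.145]
contact_force: [-7.9, -0.6, -0.9]
opening: 0.001
grasp_force: 3.9
```

```bash
python3 m.py s7
```

```text
15.675 [631.16655718 146.90070255 176.64999731] [-7.87239691 -0.57796225 -0.92708749]
hist {40: 5, 42: 4, 44: 3, 46: 4, 48: 4, 50: 3, 52: 5, 54: 2, 56: 5, 58: 4, 60: 6, 62: 2, 64: 11, 66: 13, 68: 10, 70: 12, 72: 10, 88: 3, 90: 12, 92: 11, 94: 13, 96: 12, 98: 12, 100: 12, 102: 12, 104: 13, 106: 13, 108: 13, 110: 11, 112: 13, 114: 13, 116: 14, 118: 13, 120: 12}
stop [126.5 150.4]
roller 142 [-110.7  -94.8  -68.2]
```

The yoke's far edge is at about 122, so 4.6 mm remains. One more full stroke should add 12 mm, giving about 7 mm of pad compression, and a single stroke can't reach 12 mm. I'll do it slowly.

In the tool's units: -0.023 m / 0.75 = -0.0307, -0.019 m / 0.75 = -0.0253.

Request:
{"name": "move_arm", "arguments": {
  "motion": [
    [0,0,0,-0.0107,0,0,0.0],
    [0,0,0,-0.0213,0,0,0.0],
    [0,0,0,-0.0307,0,0,0.0],
    [0,0,0,-0.0307,0,0,0.0],
    [0,0,0,-0.0253,0,0,0.0],
    [0,0,0,-0.02,0,0,0.0],
    [0,0,0,-0.016,0,0,0.0],
    [0,0,0,-0.0133,0,0,0.0]
  ]
}}

```text
clock: 16.73
eef_pos: [621.5, 145.5, 176.9]
tcp_rot: [3.142, 0.005, 0.145]
contact_force: [-6.5, -1.9, 1.2]
opening: -0.0
grasp_force: 4.0
```

Request:
{"name": "move_arm", "arguments": {
  "motion": [
    [0,0,0,0.0027,0,0,0.0],
    [0,0,0,0.0053,0,0,0.0],
    [0,0,0,0.008,0,0,0.0],
    [0,0,0,0.0107,0,0,0.0],
    [0,0,0,0.0107,0,0,0.0]
  ]
}}

```text
clock: 17.35
eef_pos: [627.9, 146.4, 176.2]
tcp_rot: [3.141, 0.008, 0.145]
contact_force: [-11.6, -1.7, 1.0]
opening: 0.0
grasp_force: 5.8
```

```bash
cat >> m.py <<'E'
def gap(f):
    im,P=cloud(f);D=P[...,:2]-[552,135.7];q=np.deg2rad(188.3);X=D@[np.cos(q),np.sin(q)];Y=D@[-np.sin(q),np.cos(q)];Z=P[...,2]
    b=(abs(Y)<24)&(Z>96)&(Z<112)&(X>20)&(X<124); x=np.sort(X[b]); d=np.diff(x);i=d.argmax();print(f,'gap',d[i].round(1),'from',x[i].round(1),'to',x[i+1].round(1),'far',x[-5].round(1))
for f in ('side4','s5','s6','s7',sys.argv[1]): gap(f)
E
python3 m.py s8
```

```text
17.35 [627.85065784 146.38520907 176.21060603] [-11.55436461  -1.70510061   1.03081048]
hist {40: 4, 42: 5, 44: 4, 46: 2, 48: 4, 50: 4, 52: 5, 54: 4, 56: 3, 58: 5, 60: 4, 62: 5, 64: 4, 66: 3, 68: 4, 70: 5, 72: 3, 74: 12, 76: 14, 78: 13, 80: 17, 94: 12, 96: 12, 98: 13, 100: 12, 102: 13, 104: 13, 106: 13, 108: 11, 110: 12, 112: 13, 114: 14, 116: 13, 118: 14, 120: 12, 122: 12}
stop [126.5 150.5]
roller 154 [-110.5  -90.1  -65. ]
side4 gap 17.9 from 63.0 to 80.9 far 104.1
s5 gap 18.0 from 48.3 to 66.3 far 104.2
s6 gap 17.2 from 60.2 to 77.4 far 109.1
s7 gap 17.2 from 72.6 to 89.8 far 121.4
s8 gap 12.5 from 81.8 to 94.3 far 122.9
```

The pad gap has dropped from 18.0 to 12.5 mm, so the pad is pushed back about 5.5 mm. Advancing 2 mm more at the crossbar should give about 7 mm.

In the tool's units: 0.002 m / 0.75 = 0.0027, 0.001 m / 0.75 = 0.0013.

Request:
{"name": "move_arm", "arguments": {
  "motion": [
    [0,0,0,0.0013,0,0,0.0],
    [0,0,0,0.0027,0,0,0.0],
    [0,0,0,0.0027,0,0,0.0],
    [0,0,0,0.0027,0,0,0.0],
    [0,0,0,0.0027,0,0,0.0],
    [0,0,0,0.0027,0,0,0.0]
  ]
}}

```text
clock: 18.15
eef_pos: [629.3, 146.6, 176.1]
tcp_rot: [3.141, 0.009, 0.145]
contact_force: [-13.1, -0.5, 0.7]
opening: -0.003
grasp_force: 6.5
```

```bash
python3 m.py s9 | egrep -v 's[567]|side4'; python3 - <<'E'
from h import *
a=cv2.imread('pics/s9.png');cv2.imwrite('pics/m9.png',cv2.resize(a[110:230,215:375],(640,480)))
E
```

```text
18.15 [629.32882247 146.6013446  176.07290873] [-13.07007585  -0.45749817   0.69335472]
hist {40: 3, 42: 5, 44: 3, 46: 4, 48: 4, 50: 4, 52: 5, 54: 4, 56: 3, 58: 4, 60: 4, 62: 5, 64: 3, 66: 3, 68: 5, 70: 3, 72: 3, 74: 11, 76: 12, 78: 11, 80: 14, 82: 9, 94: 12, 96: 14, 98: 12, 100: 10, 102: 13, 104: 13, 106: 11, 108: 11, 110: 13, 112: 13, 114: 14, 116: 13, 118: 14, 120: 13, 122: 12}
stop [126.8 150.4]
roller 152 [-110.1  -92.4  -66.5]
s9 gap 11.6 from 82.7 to 94.3 far 123.2
```

View pics/m9.png

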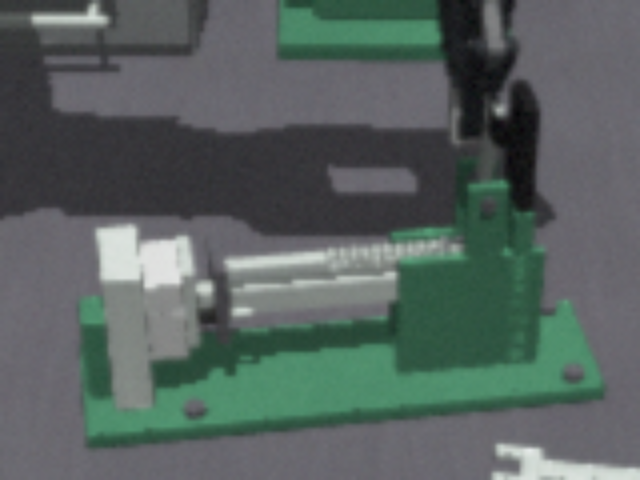

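The image shows the yoke upright at (165,300), pressed between the stop (125,320) and the pad (190,290), with the finger on the crossbar. The pad is pushed back about 6.4–7 mm (about 10 N), well inside the limits. Handing in.

```bash
python3 -c "
from rig import order;print(order.sign_off())"
```

```text
the job is handed in; nothing more can be done
None
```

I handed the job in with the yoke hung on the bar and gripped against the stop, the pad pushed back about 6.5 mm (about 10 N) and the trigger held squeezed; the hand-in gave back no verdict.

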